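# Case the detector cassette from behind the bottles

## Task

The two bottles on the black tray stand in the way of the detector cassette behind them: stand both upright on the light-blue board, then open the black hinged case, lay the cassette right way up in the middle of it, lengthwise from front to back, and shut the lid fully. Only then stand each bottle back in the middle of its own coaster, the one with the colour of its cap. Never tip a bottle over.

Things in the scene. Friction and masses are not known exactly. Their poses are not given: they have to be found in the camera images.
- amber_bottle: Closed dark-brown bottle with a white paper label and an orange cap, upright, standing on the orange coaster at the start. Body 48 mm in diameter and straight up to 100 mm, shoulder to 114 mm, cap 31 mm in diameter from 114 to 140 mm (the top); about 170 g. Origin at the centre of its underside, z up along the bottle.
- white_bottle: Closed white bottle with a green band and a green cap, upright, standing on the green coaster at the start. Same shape, size and mass as the brown bottle. Origin at the centre of its underside, z up along the bottle.
- cassette: Flat grey-blue cassette with two yellow bands across it, 78 mm long (its x), 30 mm wide (its y), 14 mm high, about 60 g, lying flat behind the bottles, its length across the tray. Origin at the centre of its underside, z up when right way up; either end may point forward. The tray is a fixed black plate, 200 x 200 mm, its top 8 mm above the table (rim 11 mm).
- amber_coaster: Orange disc 72 mm in diameter, 4 mm thick, fixed on the black tray: home of the brown bottle. Origin at the centre of its underside (8 mm above the table), top 12 mm above the table. The two coasters lie side by side along the tray's front, centres 90 mm apart, either way round; the cassette lies about 80 mm behind the line between them.
- white_coaster: Green disc 72 mm in diameter, 4 mm thick, fixed on the black tray: the home of the white bottle with the green cap. Origin at the centre of its underside (8 mm above the table); its top is 12 mm above the table.
- park_board: Empty fixed light-blue board, 140 mm (its x) by 210 mm (its y), 6 mm thick, on the table: the side area. Origin at the centre of its underside.
- case: Black box fixed to the table, 120 mm deep (x), 140 wide (y), 36 high, walls and floor 5 mm, a pale 88 x 40 mm mark in the middle of the floor. Origin at the centre of its underside, x from front (tab) to back (hinge), z up. Lid: clear panel in a black frame, 120 x 140 x 6 mm, underside at 36.5 mm when shut; its hinge line runs along y at x = +60, z = 36.5 mm.
- lid (a joint): Angle of the case's lid in rad: 0 shut, 1.57 upright, 1.9 fully open, leaning back. Almost shut at the start. The hinge is stiff, so the lid stays where it is left; about 1 to 2 N at the tab moves it.
- lid_tab (a point): Grip point on the yellow tab in the middle of the lid's front edge; turns with the lid. The tab is a bar 12 mm wide (along the case's y), 12 mm thick, 34 mm out from the edge; the point is mid-section, 21 mm out, 141 mm from the hinge line and 6 mm above it when shut. With the lid open the tab points up. Pinched across its width it can turn between the pads as the lid swings.
Things that resemble listed ones, but are neither listed nor needed, are in the scene too. Leave any purple or yellow look-alike of the white_bottle alone.

How it is judged:
On the way, in this order (a step that is already met when the one before it is completed fails the run):
1. both bottles stand upright on the light-blue board (x of amber_bottle in the frame of park_board between -0.065 and 0.065 m and y of amber_bottle in the frame of park_board between -0.1 and 0.1 m and z of amber_bottle in the frame of park_board between 0 and 0.012 m and angle between each of amber_bottle, white_bottle's own z axis and vertical below 0.15 rad and x of white_bottle in the frame of park_board between -0.065 and 0.065 m and y of white_bottle in the frame of park_board between -0.1 and 0.1 m and z of white_bottle in the frame of park_board between 0 and 0.012 m), for 0.2 s.
2. the cassette lies in the middle of the open case, let go, while both bottles stand on the board (all of step 1 and x of cassette in the frame of case between -0.012 and 0.012 m and y of cassette in the frame of case between -0.012 and 0.012 m and z of cassette in the frame of case between 0 and 0.012 m and angle between the x axis of cassette and the x axis of case, either way round below 0.25 rad and angle between cassette's own z axis and vertical below 0.15 rad and contact force between the fingers and cassette below 0.1 N), for 0.2 s.
3. the lid is shut over the cassette while both bottles still stand on the board (all of step 1 and x of cassette in the frame of case between -0.012 and 0.012 m and y of cassette in the frame of case between -0.012 and 0.012 m and z of cassette in the frame of case between 0 and 0.012 m and angle between the x axis of cassette and the x axis of case, either way round below 0.25 rad and angle between cassette's own z axis and vertical below 0.15 rad and value of joint lid below 0.06 rad), for 0.2 s.
At the end, for the whole second after the job is handed in: Cassette flat, right way up, within 12 mm (front to back and sideways) of the case's centre and 0.25 rad of its front-to-back line; lid below 0.06 rad; each bottle upright within 12 mm of the centre of its own coaster (brown on orange, white on green); all released and at rest (x of cassette in the frame of case between -0.012 and 0.012 m and y of cassette in the frame of case between -0.012 and 0.012 m and z of cassette in the frame of case between 0 and 0.012 m and angle between the x axis of cassette and the x axis of case, either way round below 0.25 rad and angle between cassette's own z axis and vertical below 0.15 rad and value of joint lid below 0.06 rad and horizontal distance between amber_bottle and amber_coaster below 0.012 m and z of amber_bottle in the frame of amber_coaster between 0 and 0.009 m and angle between each of amber_bottle, white_bottle's own z axis and vertical below 0.1 rad and linear speed of each of amber_bottle, white_bottle, cassette below 0.02 m/s and horizontal distance between white_bottle and white_coaster below 0.012 m and z of white_bottle in the frame of white_coaster between 0 and 0.009 m); the robot touches nothing.
It fails at once if a bottle is tipped over (angle between any of amber_bottle, white_bottle's own z axis and vertical above 0.7 rad).
It also fails if it takes over 149 s, if anything falls off the work surface, if the arm or the gripper's body presses on something with over 40 N, if the wrist force passes 120 N, or if a joint passes its speed limit or range.

## Robot

A 6-joint arm with a two-finger parallel gripper is mounted at the origin on the work surface. World frame = base frame: x ahead of the robot, y to its left, z up, the work surface at z = 0. Lengths are in m, angles in rad, forces in N, time in s.
With the tool pointing down it reaches from about 0.275 to 0.725 m from the base axis. Payload 5.6 kg.
Tool frame: the origin (TCP) lies midway between the tips of the shut fingers; the grasp point (between the pads) lies 19 mm behind it (arm.grip_depth is the distance from the TCP to the grasp point, in m); z points along the fingers, y is the line along which they close (so a half turn about z gives the same grasp; the last joint's range is limited). The gripper opens to 85 mm and grips with 20 to 120 N. Pads are 22 mm wide; open, the fingers measure 114 mm over their backs; the gripper's body (76 mm by 85 mm) begins 54 mm behind the grasp point. The pads swing forward as they close: fully open they stand 13 mm farther back than shut.
Start: joints at [-0.9, 0.255, 0.108, 0, -1.424, -0.285], TCP at [0.207, -0.51, 0.231] pointing down, gripper open.
Joint ranges: [-2.95, 2.95], [-1.21, 1.97], [-1.09, 1.5], [-2.87, 1.71], [-2.94, -0.07], [-3.05, 3.05]. Speed limits (rad/s): [2.57, 2.57, 3.14, 3.14, 3.14, 3.14].

## Interface

Orientations are given as a rotation vector (axis times angle).
In Python, from rig import get_obs, imaging, arm gives the robot as it stands.
- The arm moves only by the tool apply_moves, never from a script. Its argument "commands" is a list of rows, each a list of 2 entries, a list of its own where there are three numbers: the shift along the tool's x, y, z in units of 25 mm (1.0 is 25 mm), then the turn about the tool's z in units of 10 degrees (1.0 is 10 degrees). In form: [[[dx, dy, dz], twist], ...]. A call has 1 to 12 rows; each row shifts and turns the commanded pose from where the row before left it, along the tool's axes as they then stand; what a row does not reach is not made up. A row lasts 1/8 s, in which the tool goes at most 62.5 mm and 10.7 degrees, less where a joint would pass 70% of its speed; a pose out of reach is approached as far as the arm can. A call is refused whole if a number of a shift passes 1 or a number of a turn 1, either way. A call with a gripper value outside its range is refused whole. "fingers" is the closure, from -1 (fully open) to 1 (shut), set as the call begins (left out, the last holds). The fingers move at their own pace and stop on an object; the grip force is fixed at half the most. Time passes only in rows, so rows that do not move let the fingers close. It gives the time, the measured TCP pose, the force, the opening and the grip force at its end, in the units of the state.
- get_obs(): the state, without advancing time (a new reading comes with each control period).
- imaging.get_image(name): name is "scene" or "top" or "wrist"; returns a dict with "color" (480x640x3 uint8, blue, green, red), "K" (3x3 intrinsics, pixels), "rvec" (rotation vector, rad) and "tvec" (3), from world to camera coordinates, as OpenCV has them. Camera axes: x right, y down, z forward; pixel columns grow to the right and rows downward; lengths in m; the calibration is good to about 2 mm. A picture is of the moment at which its call begins. There is no depth.
- arm.close_job(): hands the job in; it is judged then, once.
The state is a dict: "t": time; "q": joint angles; "joint_velocities": joint speeds; "tau": joint torques, N m; "tcp_pos": TCP position; "eef_rot": TCP orientation; "ft_force": force on the tool from outside, world axes, zero at the start; "torque": the same for the moment, N m; "opening": opening from 0.0 (shut) to 1.0 (fully open); "grip_force": force on a finger pad.
Only numpy, scipy, OpenCV 4.12 (cv2) and the standard library are available. Lean on these libraries where they do the work, as an engineer would, in place of code of your own. Each camera call takes 0.05 s, during which the arm holds its last target. There are 200 camera calls.

## Working session

There is one attempt and no reset: what is moved stays moved. The work goes in short steps, Python scripts to look and compute and a tool call to move; the robot and the scene stay as the last step left them, time stands still between calls to the robot, and variables do not carry over. Pictures are saved under pics/ and viewed, at most 15 in all, crops included, and the job is handed in when it is done.

Besides the shell and the picture viewer there is one more tool, called after ">>>" as name(argument=value, ...), one argument or row to a line, values as JSON. apply_moves: Moves the arm, as the interface text tells. Its arguments: {"type":"object","properties":{"commands":{"type":"array"},"fingers":{"type":"number"}},"required":["commands"]}

```bash
mkdir -p pics; ls; python3 - <<'E'
from rig import get_obs, imaging, arm
import cv2
o=get_obs(); print({k:o[k] for k in('t','tcp_pos','eef_rot','opening')})
for n in('scene','top'):
    d=imaging.get_image(n); cv2.imwrite(f'pics/{n}0.png',d['color']); print(n,d['K'].tolist() if hasattr(d['K'],'tolist') else d['K'],d['rvec'],d['tvec'])
E
```

```text
pics
{'t': 0.0, 'tcp_pos': array([ 0.20684296, -0.5090852 ,  0.23036499]), 'eef_rot': array([ 6.02126877e-01, -3.08291796e+00, -2.96834558e-03]), 'opening': 0.9955892360020662}
scene [[525.5719585631364, 0.0, 305.8800454059937], [0.0, 525.5719585631364, 232.1448375823216], [0.0, 0.0, 1.0]] [ 2.24591621  0.81449185 -0.30661569] [-0.3696632  -0.19678565  1.46486576]
top [[440.9969319201109, 0.0, 314.4234498314801], [0.0, 440.9969319201109, 240.97153429616318], [0.0, 0.0, 1.0]] [ 2.14922478 -2.14018591  0.17575767] [-0.02606275  0.48755747  0.88230285]
```

View pics/scene0.png

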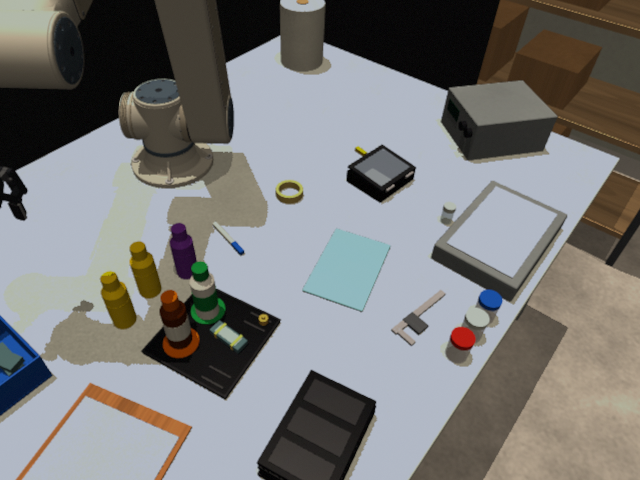

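View pics/top0.png

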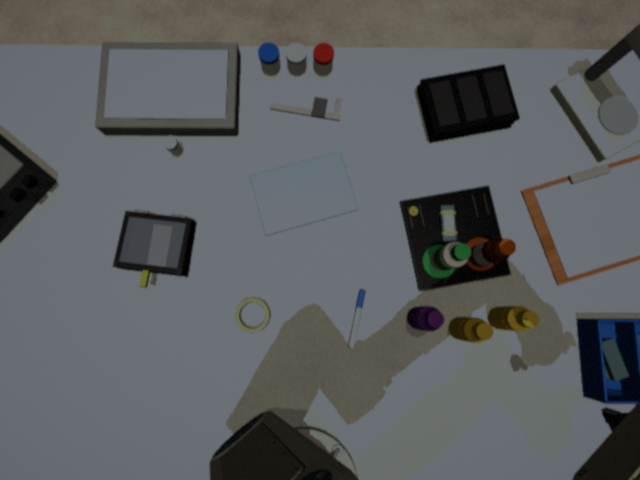

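Top view: the case with yellow tab is at (155,242), tab at (145,278), and the board at (303,193). The tray is at (455,238), with the green-capped white bottle on its coaster at (438,262), the brown bottle on orange at (481,253) and the cassette at (448,222). Look-alikes are the purple bottle (427,318), the yellow bottles (478,330) and (521,318), the black 3-panel box (468,103), and the cassette in the blue bin (615,360). Only the ones on the tray and the case with the tab fit the description. Next I measure, with one enlarged crop.

```bash
cat > h.py <<'E'
import numpy as np, cv2
from rig import get_obs, imaging, arm
def cam(n):
    d=imaging.get_image(n); d['R']=cv2.Rodrigues(np.array(d['rvec'],float))[0]; d['t']=np.array(d['tvec'],float).ravel(); d['K']=np.array(d['K']); return d
def ray(d,uv):
    v=np.linalg.solve(d['K'],[uv[0],uv[1],1]); return -d['R'].T@d['t'], d['R'].T@v
def onz(d,uv,z):
    c,v=ray(d,uv); return c+v*(z-c[2])/v[2]
def proj(d,p): return cv2.projectPoints(np.array(p,float).reshape(-1,3),np.array(d['rvec'],float),d['t'],d['K'],None)[0].reshape(-1,2)
def tri(d1,u1,d2,u2):
    P=[d['K']@np.c_[d['R'],d['t']] for d in(d1,d2)]
    X=cv2.triangulatePoints(P[0],P[1],np.array(u1,float),np.array(u2,float)).ravel(); return X[:3]/X[3]
def blobs(img,lo,hi,roi,amin=20):
    x0,y0,x1,y1=roi; m=np.zeros(img.shape[:2],np.uint8)
    m[y0:y1,x0:x1]=cv2.inRange(cv2.cvtColor(img,cv2.COLOR_BGR2HSV),lo,hi)[y0:y1,x0:x1]
    cs=cv2.findContours(m,cv2.RETR_EXTERNAL,cv2.CHAIN_APPROX_NONE)[0]
    return sorted([c for c in cs if cv2.contourArea(c)>amin],key=cv2.contourArea,reverse=True)
def cen(c): M=cv2.moments(c); return np.array([M['m10']/M['m00'],M['m01']/M['m00']])
def rectz(d,c,z):
    p=np.float32([onz(d,q,z)[:2] for q in c.reshape(-1,2)]); return cv2.minAreaRect(p)
E
cat > m1.py <<'E'
from h import *
np.set_printoptions(precision=4,suppress=True)
t=cam('top'); s=cam('scene'); I=t['color']
c=np.vstack([cv2.resize(I[180:300,390:530],None,fx=5,fy=5,interpolation=3)]);cv2.imwrite('pics/crop.png',c)
def show(n,b,z):
    for c in b[:3]: print(n,cen(c).round(1),cv2.contourArea(c),onz(t,cen(c),z),[np.round(v,4) for v in rectz(t,c,z)])
show('board',blobs(I,(85,25,60),(105,255,255),(230,130,380,250)),.006)
show('tray',blobs(I,(0,0,0),(180,255,70),(390,170,525,300)),.009)
show('case',blobs(I,(0,0,0),(180,255,70),(105,200,205,290)),.0425)
show('tab',blobs(I,(20,120,60),(35,255,255),(130,255,165,300)),.04)
show('tabscene',[],0)
g=blobs(I,(50,120,40),(85,255,255),(400,200,530,300));show('green',g,.012)
o=blobs(I,(3,150,60),(16,255,255),(400,200,530,300));show('orange',o,.012)
show('cass',blobs(I,(0,0,90),(180,120,255),(430,195,465,245)),.02)
S=s['color']
for n,b in(('g',blobs(S,(50,120,40),(85,255,255),(150,220,260,380))),('o',blobs(S,(3,150,60),(16,255,255),(150,270,260,380))),('tab',blobs(S,(20,120,60),(35,255,255),(340,135,380,170)))):
    for c in b[:3]: print('scene',n,cen(c).round(1),cv2.boundingRect(c),cv2.contourArea(c))
E
python3 m1.py
```

```text
board [302.9 192.7] 6110.0 [0.5999 0.0014 0.006 ] [array([0.6022, 0.0021]), array([0.1578, 0.2252]), np.float64(17.7557)]
tray [453.9 238.4] 8340.0 [ 0.4993 -0.3258  0.009 ] [array([ 0.502 , -0.3297]), array([0.2011, 0.2099]), np.float64(10.4821)]
case [155.4 243.5] 4214.0 [0.48   0.3049 0.0425] [array([0.4677, 0.3068]), array([0.1556, 0.1522]), np.float64(82.8763)]
tab [144.2 277.8] 72.0 [0.4093 0.3243 0.04  ] [array([0.4091, 0.3244]), array([0.0115, 0.0332]), np.float64(84.045)]
green [433.5 265.1] 339.0 [ 0.4409 -0.2785  0.012 ] [array([ 0.445 , -0.2829]), array([0.0716, 0.0559]), np.float64(29.4677)]
green [462.1 251.3] 198.0 [ 0.4708 -0.3411  0.012 ] [array([ 0.47  , -0.3411]), array([0.034 , 0.0357]), np.float64(30.661)]
orange [506.6 246.5] 161.5 [ 0.4817 -0.4375  0.012 ] [array([ 0.4823, -0.4369]), array([0.0311, 0.0317]), np.float64(43.4349)]
orange [475.5 241.5] 84.5 [ 0.4923 -0.371   0.012 ] [array([ 0.4937, -0.3726]), array([0.0146, 0.0405]), np.float64(24.3167)]
cass [448.5 222.5] 253.5 [ 0.5321 -0.312   0.02  ] [array([ 0.5322, -0.3121]), array([0.0555, 0.0281]), np.float64(3.0055)]
scene g [207.4 309.8] (190, 297, 36, 27) 392.5
scene g [198.8 270. ] (191, 262, 17, 19) 201.0
scene o [181.9 346.8] (163, 328, 37, 30) 404.5
scene o [169.3 300.3] (161, 290, 18, 22) 267.5
scene tab [360.3 150.6] (356, 147, 11, 9) 38.5
```

View pics/crop.png

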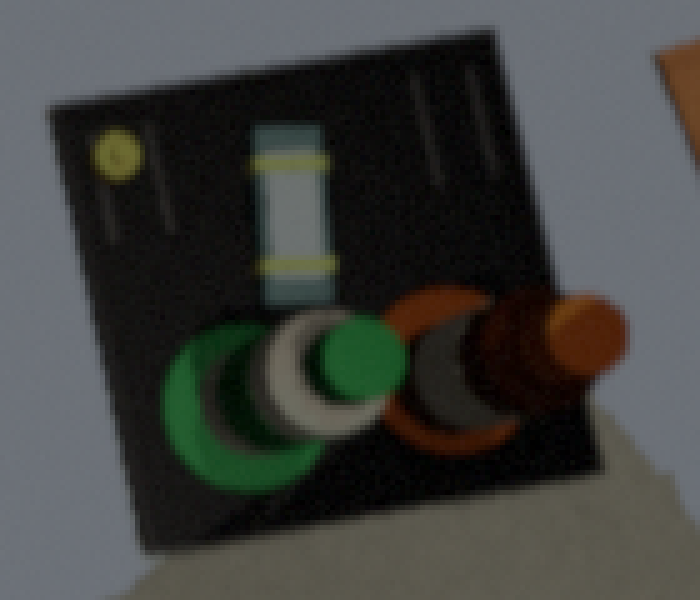

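The crop confirms the targets: cassette with two yellow bands at crop (293,213), green cap (365,357), orange cap (587,337). Next, refined geometry.

```bash
cat > m2.py <<'E'
from h import *
from scipy.optimize import least_squares
np.set_printoptions(precision=4,suppress=True)
t=cam('top'); s=cam('scene')
print('cams',ray(t,(0,0))[0],ray(s,(0,0))[0])
def fit(d,c,z,x0,r):
    p=np.array([onz(d,q,z)[:2] for q in c.reshape(-1,2)])
    f=least_squares(lambda c:np.hypot(*(p-c).T)-r,x0,loss='cauchy',f_scale=.001); return f.x
for n,lo,hi,rt,rs in(('green',(50,120,40),(85,255,255),(400,200,530,300),(150,220,260,380)),('orange',(3,130,45),(16,255,255),(400,200,530,300),(150,270,260,380))):
    x0=np.array([.448,-.29] if n=='green' else [.46,-.38])
    for d,roi in((t,rt),(s,rs)):
        bs=blobs(d['color'],lo,hi,roi,30); 
        print(n,[cen(b).round(1) for b in bs[:4]],'coaster',fit(d,np.vstack(bs),.012,x0,.036),'cap',fit(d,np.vstack(bs),.152,x0,.0155))
def poly(n,d,lo,hi,roi,z):
    c=cv2.convexHull(blobs(d['color'],lo,hi,roi,100)[0])
    for e in np.linspace(.01,.1,30):
        a=cv2.approxPolyDP(c,e*cv2.arcLength(c,True),True)
        if len(a)<=4: break
    P=np.array([onz(d,q,z)[:2] for q in a.reshape(-1,2)]); print(n,a.reshape(-1,2).tolist(),P.tolist() and P.round(4).tolist(),'mean',P.mean(0),'sides',np.hypot(*(P-np.roll(P,-1,0)).T), 'ang',np.degrees(np.arctan2(*(np.roll(P,-1,0)-P).T[::-1])))
for d,roi,nm in((t,(230,130,380,250),'top'),(s,(290,220,400,315),'scene')): poly('board '+nm,d,(80,45,60),(105,255,255),roi,.006)
poly('tray',t,(0,0,0),(180,255,60),(390,170,525,300),.009)
poly('case',t,(0,0,0),(180,255,75),(105,200,205,290),.0425)
poly('cass',t,(0,0,70),(180,140,255),(430,195,465,245),.022)
tb=[blobs(d['color'],(20,100,50),(38,255,255),r)[0] for d,r in((t,(130,255,165,300)),(s,(340,135,380,170)))]
print('tab tri',tri(t,cen(tb[0]),s,cen(tb[1])),cen(tb[0]),cen(tb[1]))
cv2.imwrite('pics/case.png',np.hstack([cv2.resize(t['color'][195:300,100:205],(400,400)),cv2.resize(s['color'][130:210,335:425],(450,400))]))
E
python3 m2.py
```

```text
cams [ 0.3456 -0.0164  0.9472] [ 1.0115 -0.6763  0.9169]
green [array([433.6, 265.1]), array([462.1, 251.3])] coaster [ 0.4496 -0.2905] cap [ 0.4518 -0.2925]
green [array([209.2, 313. ]), array([199. , 269.9]), array([204.1, 303.8])] coaster [ 0.4497 -0.2896] cap [ 0.4665 -0.3019]
orange [array([506.3, 246.7]), array([476. , 241.3]), array([478.6, 266.1])] coaster [ 0.4688 -0.3863] cap [ 0.4604 -0.3729]
orange [array([181.8, 346.5]), array([170.6, 301.5])] coaster [ 0.4666 -0.3784] cap [ 0.4787 -0.384 ]Traceback (most recent call last):
  File "m2.py", line 20, in <module>
    for d,roi,nm in((t,(230,130,380,250),'top'),(s,(290,220,400,315),'scene')): poly('board '+nm,d,(80,45,60),(105,255,255),roi,.006)
                                                                                ~~~~^^^^^^^^^^^^^^^^^^^^^^^^^^^^^^^^^^^^^^^^^^^^^^^^^
  File "m2.py", line 15, in poly
    c=cv2.convexHull(blobs(d['color'],lo,hi,roi,100)[0])
                     ~~~~~~~~~~~~~~~~~~~~~~~~~~~~~~~^^^
IndexError: list index out of range
```

```bash
sed -i "s/(80,45,60)/(80,22,60)/; s/t,(0,0,70),(180,140,255),(430/t,(0,0,55),(180,160,255),(430/" m2.py
sed -i "s/print(n,\[cen.*/k=dict(green=[1,1],orange=[0,1])[n][d is s]; print(n,'cap',cen(bs[k]).round(1),onz(d,cen(bs[k]),.139+.0065*(d is t)))/" m2.py
python3 m2.py
```

```text
cams [ 0.3456 -0.0164  0.9472] [ 1.0115 -0.6763  0.9169]
green cap [462.2 251.3] [ 0.4529 -0.2949  0.1455]
green cap [198.9 270.1] [ 0.4484 -0.2917  0.139 ]
orange cap [506.4 246.7] [ 0.4619 -0.377   0.1455]
orange cap [169.6 300.7] [ 0.4619 -0.3758  0.139 ]
board top [[339, 149], [358, 210], [265, 235], [248, 174]] [[0.7009, -0.0784], [0.5617, -0.1193], [0.5052, 0.0827], [0.6417, 0.123]] mean [0.6024 0.002 ] sides [0.1451 0.2097 0.1423 0.21  ] ang [-163.6491  105.6168   16.4748  -73.6309]
board scene [[335, 228], [390, 245], [361, 311], [302, 291]] [[0.5048, 0.0802], [0.6389, 0.1199], [0.6968, -0.0817], [0.5673, -0.1215]] mean [ 0.6019 -0.0008] sides [0.1398 0.2097 0.1355 0.2111] ang [  16.4809  -73.9556 -162.9394  107.2252]
tray [[487, 186], [510, 274], [420, 290], [400, 202]] [[0.6167, -0.4042], [0.4228, -0.4424], [0.388, -0.2486], [0.5794, -0.2111]] mean [ 0.5017 -0.3266] sides [0.1976 0.197  0.195  0.1966] ang [-168.8406  100.1686   11.0667  -79.0651]
case [[126, 211], [195, 221], [187, 276], [113, 266]] [[0.5484, 0.3702], [0.5279, 0.2253], [0.4131, 0.2364], [0.433, 0.3887]] mean [0.4806 0.3052] sides [0.1463 0.1153 0.1536 0.1169] ang [-98.0694 174.4549  82.5723  -9.1355]
cass [[453, 206], [455, 239], [444, 240], [441, 206]] [[0.5679, -0.3227], [0.4959, -0.3237], [0.4936, -0.3001], [0.5678, -0.2967]] mean [ 0.5313 -0.3108] sides [0.0721 0.0237 0.0743 0.0259] ang [-179.1865   95.5051    2.6022  -89.6765]
tab tri [0.4079 0.3179 0.057 ] [144.1573 277.7903] [360.6508 150.8294]
```

View pics/case.png

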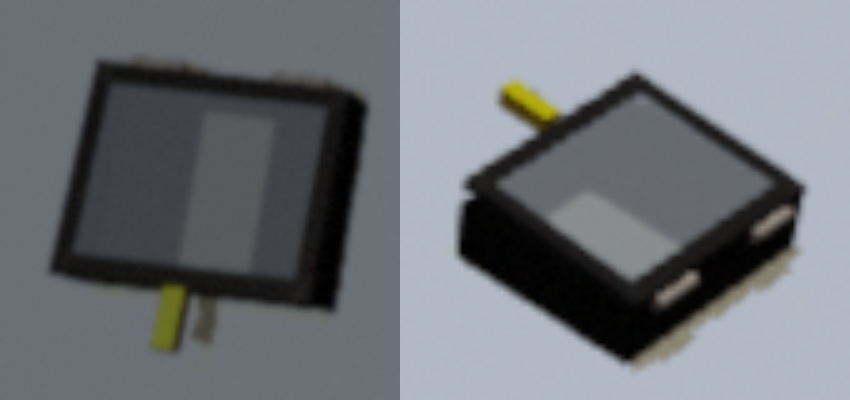

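The case view shows the lid slightly open (about 0.1 rad), tab at crop (168,318), and the pale floor mark visible through the lid. Start moving: align the tool with the world axes and go above the white bottle.

>>> apply_moves(
  commands=[
    [[0,0,0],0.75],
    [[0,0,0],0.75],
    [[0,0,0],0.71],
    [[-1,0.9,0],0],
    [[-1,0.9,0],0],
    [[-1,0.9,0],0],
    [[-1,0.9,0],0],
    [[-1,0.9,0],0],
    [[-1,0.9,0],0],
    [[-1,0.9,0],0],
    [[-1,0.9,0],0],
    [[-1,0.9,0],0],
  ],
  fingers=-1,
)

```text
t: 1.9
tcp_pos: [0.4327, -0.3062, 0.2314]
eef_rot: [-0.0, 3.141, -0.0]
ft_force: [0.9, -0.5, -0.5]
opening: 0.999
grip_force: 0.0
```

>>> apply_moves(
  commands=[
    [[-0.6,0.5,0.5],0],
    [[0,0,0],0],
    [[0,0,0],0],
  ],
)

```text
t: 2.28
tcp_pos: [0.4465, -0.2949, 0.2186]
eef_rot: [-0.0, -3.141, 0.0]
ft_force: [-0.1, -0.6, 0.3]
opening: 1.003
grip_force: 0.0
```

```bash
cat > w.py <<'E'
from h import *
import sys
np.set_printoptions(precision=4,suppress=True)
o=get_obs(); print(o['t'],o['tcp_pos'],o['eef_rot'])
w=cam('wrist'); cv2.imwrite(f'pics/{sys.argv[1]}.png',w['color']); print('cam',ray(w,(0,0))[0])
for n,lo,hi in(('green',(50,90,30),(85,255,255)),('orange',(3,130,45),(16,255,255))):
    for b in blobs(w['color'],lo,hi,(0,0,640,480),150)[:4]: print(n,cen(b).round(0),cv2.boundingRect(b),cv2.contourArea(b),'z.152',onz(w,cen(b),.152)[:2],'z.012',onz(w,cen(b),.012)[:2])
E
python3 w.py w1
```

```text
2.275 [ 0.4465 -0.2949  0.2186] [-0.0003 -3.1408  0.0002]
cam [ 0.3696 -0.2948  0.3619]
green [328. 267.] (302, 232, 55, 64) 2413.0 z.152 [ 0.4494 -0.292 ] z.012 [ 0.5026 -0.2902]
green [333. 191.] (289, 167, 83, 64) 1931.5 z.152 [ 0.4079 -0.2895] z.012 [ 0.4336 -0.2859]
orange [197. 272.] (151, 227, 92, 84) 4058.0 z.152 [ 0.4526 -0.3634] z.012 [ 0.5079 -0.4091]
orange [ 39. 200.] (0, 149, 77, 113) 2767.5 z.152 [ 0.4127 -0.4409] z.012 [ 0.4414 -0.5384]
orange [240. 215.] (188, 186, 83, 78) 1424.5 z.152 [ 0.4206 -0.3381] z.012 [ 0.4547 -0.367 ]
```

View pics/w1.png

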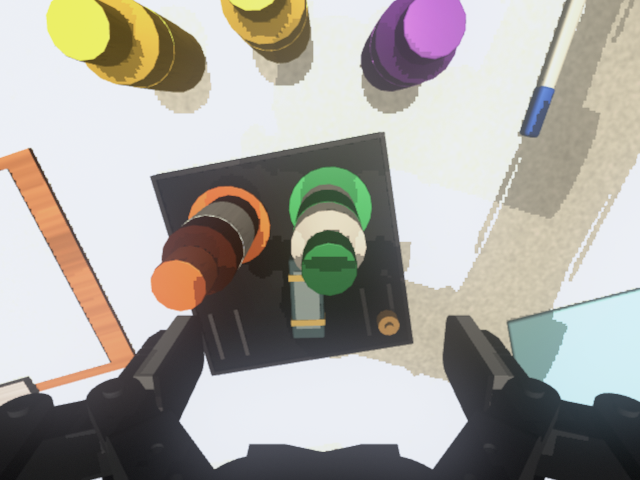

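Wrist view: white cap at (329,268), amber cap at (178,285). Descend on the white cap and close.

>>> apply_moves(
  commands=[
    [[-0.16,0.11,0.9],0],
    [[0,0,0.9],0],
    [[0,0,0.9],0],
    [[0,0,0.6],0],
    [[0,0,0.4],0],
    [[0,0,0],0],
  ],
)

```text
t: 3.08
tcp_pos: [0.4507, -0.2919, 0.126]
eef_rot: [-0.0, -3.141, -0.0]
ft_force: [0.4, 0.3, 1.2]
opening: 0.999
grip_force: 0.0
```

>>> apply_moves(
  commands=[
    [[0,0,0],0],
    [[0,0,0],0],
    [[0,0,0],0],
    [[0,0,0],0],
    [[0,0,0],0],
    [[0,0,0],0],
  ],
  fingers=1,
)

```text
t: 3.82
tcp_pos: [0.4515, -0.292, 0.127]
eef_rot: [-0.0, 3.14, -0.001]
ft_force: [0.6, -0.5, 5.4]
opening: 0.348
grip_force: 59.8
```

>>> apply_moves(
  commands=[
    [[0,0,-0.5],0],
    [[0,0,-0.9],0],
    [[0,0,-0.9],0],
    [[0,0,-0.7],0],
    [[-0.2,0.5,0],0],
    [[-0.4,0.9,0],0],
    [[-0.4,1,0],0],
    [[-0.4,1,0],0],
    [[-0.4,1,0],0],
    [[-0.4,1,0],0],
    [[-0.4,1,0],0],
    [[-0.4,1,0],0],
  ],
)

```text
t: 5.32
tcp_pos: [0.5254, -0.105, 0.1999]
eef_rot: [0.0, -3.139, -0.001]
ft_force: [-0.4, 0.1, -1.4]
opening: 0.342
grip_force: 59.5
```

>>> apply_moves(
  commands=[
    [[-0.4,1,0],0],
    [[-0.4,1,0],0],
    [[-0.4,1,0],0],
    [[-0.4,1,0],0],
    [[-0.4,1,0],0],
    [[-0.4,0.8,0],0],
    [[-0.2,0.5,0],0],
    [[0,0,0],0],
    [[0,0,0],0],
  ],
)

```text
t: 6.45
tcp_pos: [0.5907, 0.0502, 0.2013]
eef_rot: [-0.001, -3.141, 0.0]
ft_force: [-1.0, 0.3, -1.5]
opening: 0.342
grip_force: 59.5
```

>>> apply_moves(
  commands=[
    [[0,0,0.6],0],
    [[0,0,0.9],0],
    [[0,0,0.8],0],
    [[0,0,0.5],0],
    [[0,0,0.2],0],
    [[0,0,0.1],0],
    [[0,0,0],0],
    [[0,0,0],0],
  ],
)

```text
t: 7.45
tcp_pos: [0.5913, 0.0508, 0.1244]
eef_rot: [-0.0, 3.14, 0.0]
ft_force: [0.9, 0.7, -2.1]
opening: 0.339
grip_force: 59.5
```

>>> apply_moves(
  commands=[
    [[0,0,0.08],0],
    [[0,0,0.06],0],
    [[0,0,0],0],
  ],
)

```text
t: 7.82
tcp_pos: [0.5913, 0.0508, 0.121]
eef_rot: [-0.0, 3.14, 0.0]
ft_force: [-1.4, -0.4, 2.4]
opening: 0.34
grip_force: 60.1
```

>>> apply_moves(
  commands=[
    [[0,0,0],0],
    [[0,0,0],0],
    [[0,0,0],0],
    [[0,0,0],0],
    [[0,0,0],0],
  ],
  fingers=-1,
)

```text
t: 8.45
tcp_pos: [0.5909, 0.0507, 0.1202]
eef_rot: [0.0, -3.141, 0.0]
ft_force: [0.4, 0.3, 0.2]
opening: 1.004
grip_force: 0.0
```

>>> apply_moves(
  commands=[
    [[0,0,-0.6],0],
    [[0,0,-1],0],
    [[0,0,-1],0],
    [[0,0,-0.9],0],
    [[0.3,-1,-0.3],0],
    [[0.3,-1,0],0],
    [[0.3,-1,0],0],
    [[0.3,-1,0],0],
    [[0.3,-1,0],0],
    [[0.3,-1,0],0],
    [[0.3,-1,0],0],
    [[0.3,-1,0],0],
  ],
)

```text
t: 9.95
tcp_pos: [0.53, -0.1509, 0.2157]
eef_rot: [0.001, 3.142, -0.0]
ft_force: [-0.0, -1.0, -0.1]
opening: 1.001
grip_force: 0.0
```

>>> apply_moves(
  commands=[
    [[0.3,-1,0],0],
    [[0.3,-1,0],0],
    [[0.3,-1,0],0],
    [[0.3,-1,0],0],
    [[0.3,-1,0],0],
    [[0.3,-1,0],0],
    [[0.3,-1,0],0],
    [[0.3,-1,0],0],
    [[0,-0.8,0],0],
    [[0,0,0],0],
    [[0,0,0],0],
  ],
)

```text
t: 11.32
tcp_pos: [0.471, -0.3691, 0.2152]
eef_rot: [0.0, -3.141, -0.0]
ft_force: [0.7, 0.3, -0.0]
opening: 1.0
grip_force: 0.0
```

```bash
python3 w.py w2
```

```text
11.325 [ 0.471  -0.3691  0.2152] [ 0.0001 -3.1415 -0.0005]
cam [ 0.394  -0.369   0.3585]
green [419. 179.] (376, 136, 86, 86) 5667.0 z.152 [ 0.426  -0.3212] z.012 [ 0.4476 -0.2887]
orange [316. 217.] (271, 157, 85, 116) 5760.0 z.152 [ 0.4456 -0.3724] z.012 [ 0.4807 -0.3747]
orange [ 86. 150.] (0, 119, 135, 69) 2596.5 z.152 [ 0.4118 -0.4848] z.012 [ 0.4239 -0.5633]
```

```bash
python3 - <<'E'
from h import *
w=cv2.imread('pics/w2.png'); cv2.imwrite('pics/w2c.png',cv2.resize(w[130:300,220:480],None,fx=2.5,fy=2.5))
d=cam('wrist'); print(onz(d,(313,243),.152))
b=blobs(w,(3,130,45),(16,255,255),(250,150,370,290),150)[0].reshape(-1,2)
for y in range(195,275,8): r=b[abs(b[:,1]-y)<2][:,0]; print(y,r.min(),r.max())
E
```

```text
[ 0.4596816  -0.37382254  0.152     ]
195 272 355
203 271 355
211 273 354
219 292 352
227 289 352
235 285 351
243 284 348
251 284 342
259 288 338
267 295 330
```

View pics/w2c.png

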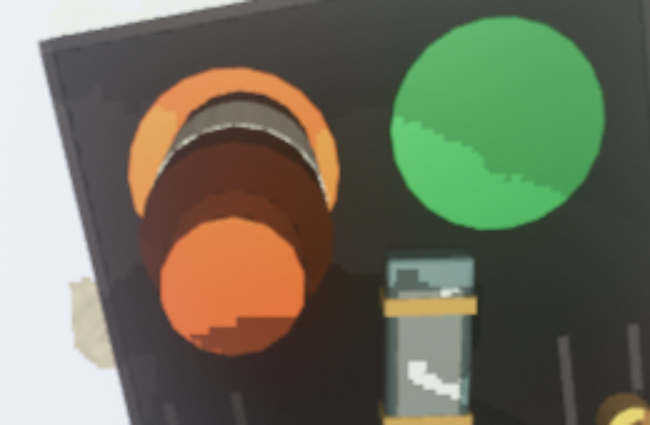

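Crop: amber cap centre at (232,286), green coaster free, cassette at (430,340). Grip amber.

>>> apply_moves(
  commands=[
    [[0.38,-0.22,0.5],0],
    [[0,0,0.9],0],
    [[0,0,0.9],0],
    [[0,0,0.7],0],
    [[0,0,0.5],0],
    [[0,0,0],0],
  ],
)

```text
t: 12.18
tcp_pos: [0.4606, -0.3744, 0.1266]
eef_rot: [0.0, -3.14, -0.002]
ft_force: [-0.7, -0.3, 0.2]
opening: 1.0
grip_force: 0.0
```

>>> apply_moves(
  commands=[
    [[0,0,0],0],
    [[0,0,0],0],
    [[0,0,0],0],
    [[0,0,0],0],
    [[0,0,0],0],
  ],
  fingers=1,
)

```text
t: 12.8
tcp_pos: [0.4619, -0.3751, 0.1286]
eef_rot: [-0.0, 3.14, -0.001]
ft_force: [0.1, 0.8, 4.1]
opening: 0.342
grip_force: 59.7
```

```bash
python3 -c "
from rig import get_obs
o=get_obs();print(o['t'],o['tcp_pos'],o['opening'],o['grip_force'],o['ft_force'])"
```

```text
12.8 [ 0.4619289  -0.37507946  0.12855037] 0.34183937401855763 59.68731880187988 [0.12176487 0.77470059 4.14755852]
```

>>> apply_moves(
  commands=[
    [[0,0,-0.5],0],
    [[0,0,-0.9],0],
    [[0,0,-0.9],0],
    [[0,0,-0.7],0],
    [[-0.3,0.5,0],0],
    [[-0.5,1,0],0],
    [[-0.5,1,0],0],
    [[-0.5,1,0],0],
    [[-0.5,1,0],0],
    [[-0.5,1,0],0],
    [[-0.5,1,0],0],
    [[-0.5,1,0],0],
  ],
)

```text
t: 14.3
tcp_pos: [0.5564, -0.1853, 0.2015]
eef_rot: [0.001, -3.139, -0.001]
ft_force: [-0.3, -0.7, -1.7]
opening: 0.345
grip_force: 59.5
```

>>> apply_moves(
  commands=[
    [[-0.5,1,0],0],
    [[-0.5,1,0],0],
    [[-0.5,1,0],0],
    [[-0.5,1,0],0],
    [[-0.4,0.9,0],0],
    [[0,0.5,0],0],
    [[0,0,0],0],
    [[0,0,0],0],
  ],
)

```text
t: 15.3
tcp_pos: [0.6161, -0.0528, 0.2029]
eef_rot: [-0.001, -3.142, 0.0]
ft_force: [0.8, 0.3, -1.8]
opening: 0.343
grip_force: 59.5
```

>>> apply_moves(
  commands=[
    [[0,0,0.6],0],
    [[0,0,0.9],0],
    [[0,0,0.8],0],
    [[0,0,0.5],0],
    [[0,0,0.2],0],
    [[0,0,0.15],0],
    [[0,0,0.1],0],
    [[0,0,0],0],
  ],
)

```text
t: 16.3
tcp_pos: [0.6171, -0.0523, 0.1226]
eef_rot: [-0.001, 3.139, -0.0]
ft_force: [0.7, -0.3, 1.6]
opening: 0.341
grip_force: 59.8
```

>>> apply_moves(
  commands=[
    [[0,0,0],0],
    [[0,0,0],0],
    [[0,0,0],0],
    [[0,0,0],0],
    [[0,0,0],0],
  ],
  fingers=-1,
)

```text
t: 16.92
tcp_pos: [0.6164, -0.0523, 0.1215]
eef_rot: [0.0, -3.142, 0.0]
ft_force: [0.5, -0.3, -0.4]
opening: 1.003
grip_force: 0.0
```

>>> apply_moves(
  commands=[
    [[0,0,-0.6],0],
    [[0,0,-1],0],
    [[0,0,-1],0],
    [[0,0,-1],0],
    [[0,0,-0.9],0],
    [[0,0,0],0],
  ],
)

```text
t: 17.68
tcp_pos: [0.6176, -0.0525, 0.2374]
eef_rot: [-0.0, 3.136, 0.0]
ft_force: [0.4, 0.4, -1.3]
opening: 1.003
grip_force: 0.0
```

```bash
python3 - <<'E'
from h import *
np.set_printoptions(precision=4,suppress=True)
print(get_obs()['tcp_pos'],get_obs()['t'])
s=cam('scene');cv2.imwrite('pics/s2.png',s['color'])
E
```

```text
[ 0.6176 -0.0525  0.2374] 17.675
```

View pics/s2.png

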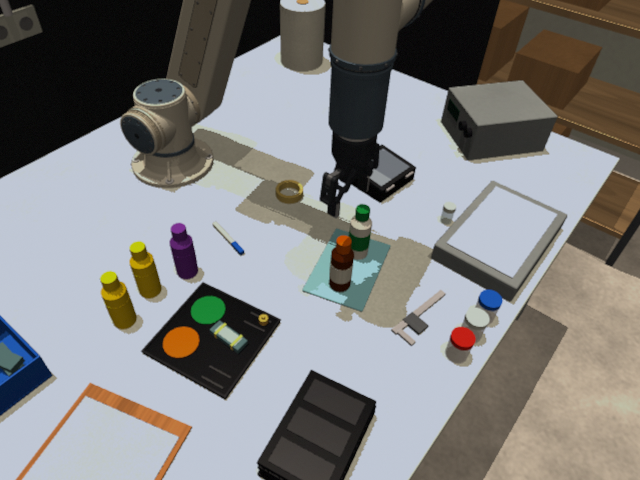

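Scene: both bottles upright on the board at (342,265) and (360,228); coasters and cassette are free. On to the case.

>>> apply_moves(
  commands=[
    [[0.5,0.6,0],0],
    [[0.6,1,0],0],
    [[0.6,1,0],0],
    [[0.6,1,0],0],
    [[0.6,1,0],0],
    [[0.6,1,0],0],
    [[0.6,1,0],0],
    [[0.6,1,0],0],
    [[0.6,1,0],0],
    [[0.6,1,0],0],
    [[0.6,1,0],0],
    [[0.6,1,0],0],
  ],
)

```text
t: 19.23
tcp_pos: [0.438, 0.2382, 0.2334]
eef_rot: [0.0, -3.141, 0.001]
ft_force: [0.2, 0.8, 0.4]
opening: 1.003
grip_force: 0.0
```

>>> apply_moves(
  commands=[
    [[0.6,1,0],0],
    [[0.5,1,0],0],
    [[0.3,1,0],0],
    [[0,0.5,0],0],
    [[0,0,0.8],0.8],
    [[0,0,0.5],0],
    [[0,0,0],0],
  ],
)

```text
t: 20.1
tcp_pos: [0.4037, 0.3243, 0.2004]
eef_rot: [-0.216, -3.133, 0.004]
ft_force: [0.3, 0.0, 0.2]
opening: 0.995
grip_force: 0.0
```

```bash
cat > tab.py <<'E'
from h import *
import sys
np.set_printoptions(precision=4,suppress=True)
o=get_obs(); print(o['t'],o['tcp_pos'],o['eef_rot'])
w=cam('wrist'); cv2.imwrite(f'pics/{sys.argv[1]}.png',w['color'])
for b in blobs(w['color'],(20,90,50),(38,255,255),(0,0,640,480),100)[:3]:
    r=cv2.minAreaRect(b); print('yellow',cen(b).round(1),r); 
    for z in(.048,.062): print(z,onz(w,cen(b),z),[np.round(v,4) for v in rectz(w,b,z)])
E
python3 tab.py w3
```

```text
20.1 [0.4037 0.3243 0.2004] [-0.2157 -3.1328  0.0036]
yellow [ 37.7 160.5] ((43.5, 161.5), (91.0, 87.0), 90.0)
0.048 [0.3322 0.1306 0.048 ] [array([0.3351, 0.1336]), array([0.0596, 0.067 ]), np.float64(69.0849)]
0.062 [0.3319 0.1403 0.062 ] [array([0.3347, 0.1431]), array([0.0567, 0.0638]), np.float64(69.0849)]
yellow [317.6 227.9] ((317.5, 228.0), (48.0, 17.0), 90.0)
0.048 [0.408  0.3195 0.048 ] [array([0.4083, 0.3194]), array([0.0126, 0.0369]), np.float64(82.2649)]
0.062 [0.4042 0.3203 0.062 ] [array([0.4045, 0.3201]), array([0.0121, 0.0351]), np.float64(82.2649)]
```

View pics/w3.png

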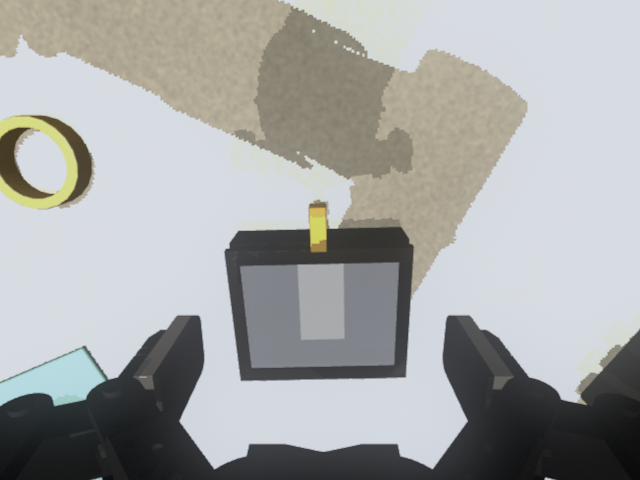

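Wrist view: the tab is at (318,228) and the case is squared with the image, so yaw matches at -8°. Descend to the tab and pinch.

>>> apply_moves(
  commands=[
    [[0,-0.16,0.9],0],
    [[0,0,1],0],
    [[0,0,1],0],
    [[0,0,1],0],
    [[0,0,1],0],
    [[0,0,0.9],0],
    [[0,0,0.5],0],
    [[0,0,0.2],0],
    [[0,0,0],0],
  ],
)

```text
t: 21.28
tcp_pos: [0.4037, 0.3215, 0.0395]
eef_rot: [0.218, 3.133, 0.001]
ft_force: [-0.0, -0.5, 0.6]
opening: 0.999
grip_force: 0.0
```

>>> apply_moves(
  commands=[
    [[0,0,0],0],
    [[0,0,0],0],
    [[0,0,0],0],
    [[0,0,0],0],
    [[0,0,0],0],
    [[0,0,0],0],
  ],
  fingers=1,
)

```text
t: 22.02
tcp_pos: [0.4031, 0.3203, 0.0388]
eef_rot: [-0.218, -3.134, 0.003]
ft_force: [-0.5, -5.1, 1.1]
opening: 0.126
grip_force: 59.4
```

>>> apply_moves(
  commands=[
    [[-0.1,0,-0.47],0],
    [[-0.1,0,-0.47],0],
    [[-0.17,0,-0.45],0],
    [[-0.18,0,-0.44],0],
    [[-0.25,0,-0.41],0],
    [[-0.25,0,-0.41],0],
    [[-0.31,0,-0.36],0],
    [[-0.32,0,-0.36],0],
  ],
)

```text
t: 23.02
tcp_pos: [0.4453, 0.3154, 0.1232]
eef_rot: [-0.22, -3.133, -0.0]
ft_force: [5.3, -1.9, -14.7]
opening: 0.126
grip_force: 58.3
```

>>> apply_moves(
  commands=[
    [[-0.37,0,-0.3],0],
    [[-0.37,0,-0.3],0],
    [[-0.41,0,-0.23],0],
    [[-0.42,0,-0.23],0],
    [[-0.45,0,-0.16],0],
    [[-0.45,0,-0.16],0],
    [[-0.47,0,-0.08],0],
    [[-0.47,0,-0.08],0],
  ],
)

```text
t: 24.02
tcp_pos: [0.5294, 0.3055, 0.162]
eef_rot: [-0.219, -3.133, -0.006]
ft_force: [-4.3, 8.8, -7.6]
opening: 0.122
grip_force: 58.7
```

```bash
cat > tb.py <<'E'
from h import *
import sys
np.set_printoptions(precision=4,suppress=True)
o=get_obs(); print(o['t'],o['tcp_pos'],o['ft_force'])
a=cam('top')['color'];b=cam('scene')['color']
cv2.imwrite(f'pics/{sys.argv[1]}.png',np.hstack([cv2.resize(a[180:330,80:280],(400,300)),cv2.resize(b[110:260,250:450],(400,300))]))
E
python3 tb.py open1
```

```text
24.025 [0.5294 0.3055 0.162 ] [-4.3452  8.8352 -7.629 ]
```

View pics/open1.png

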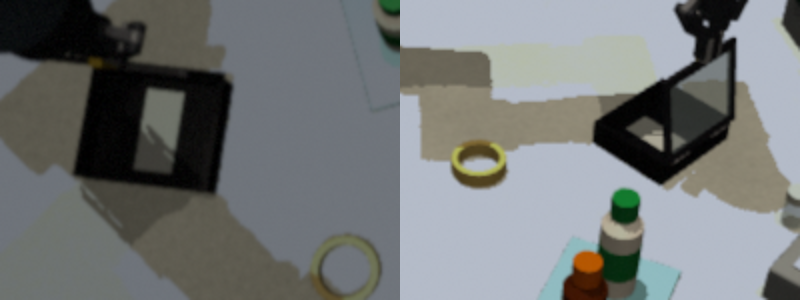

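Lid is near upright with the tab still held. Continue past vertical, then release and rise.

>>> apply_moves(
  commands=[
    [[-0.48,0,-0.01],0],
    [[-0.48,0,0],0],
    [[-0.47,0,0.07],0],
    [[-0.47,0,0.08],0],
    [[0,0,0],0],
  ],
)

```text
t: 24.75
tcp_pos: [0.5775, 0.3, 0.1592]
eef_rot: [0.218, 3.132, 0.009]
ft_force: [-1.9, 10.5, -5.7]
opening: 0.119
grip_force: 58.4
```

>>> apply_moves(
  commands=[
    [[0,0,0],0],
    [[0,0,0],0],
    [[0,0,0],0],
  ],
  fingers=-0.3,
)

```text
t: 25.12
tcp_pos: [0.5772, 0.2964, 0.1595]
eef_rot: [0.219, 3.132, 0.0]
ft_force: [0.4, -0.2, 0.2]
opening: 0.645
grip_force: 0.0
```

>>> apply_moves(
  commands=[
    [[0,0,-0.7],0],
    [[0,0,-1],0],
    [[0,0,-1],0],
    [[0,0,-1],0],
    [[1,0,0],0],
    [[1,0,0],0],
    [[1,0,0],0],
    [[1,0,0],0],
    [[1,0,0],0],
    [[1,0,0],0],
    [[0,0,0],0],
  ],
)

```text
t: 26.5
tcp_pos: [0.4272, 0.3177, 0.252]
eef_rot: [0.217, 3.133, 0.002]
ft_force: [0.0, 0.1, 0.5]
opening: 0.647
grip_force: 0.0
```

```bash
cat > mk.py <<'E'
from h import *
np.set_printoptions(precision=4,suppress=True)
o=get_obs(); print(o['t'],o['tcp_pos'],o['eef_rot'])
t=cam('top');w=cam('wrist');s=cam('scene')
cv2.imwrite('pics/mk.png',np.hstack([cv2.resize(t['color'][180:330,80:280],(400,300)),cv2.resize(w['color'],(400,300))]))
for n,d,roi in(('top',t,(120,215,185,275)),):
    for b in blobs(d['color'],(0,0,85),(180,90,255),roi,150)[:3]: print(n,cen(b).round(1),onz(d,cen(b),.005),[np.round(v,4) for v in rectz(d,b,.005)])
E
python3 mk.py
```

```text
26.5 [0.4272 0.3177 0.252 ] [0.2167 3.1327 0.0018]
top [157.6 260. ] [0.45   0.3114 0.005 ] [array([0.4526, 0.3132]), array([0.0392, 0.0281]), np.float64(83.7304)]
```

View pics/mk.png

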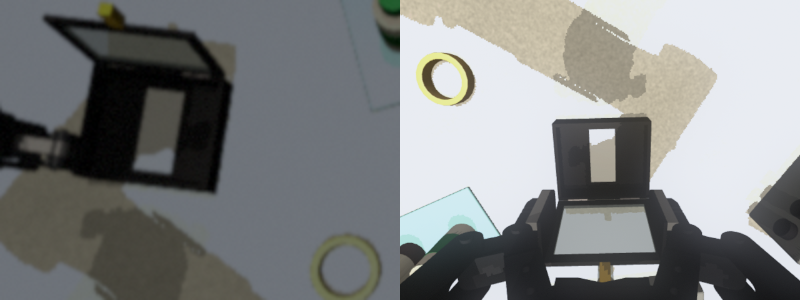

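Lid is open at ~1.8 rad. The floor mark is visible in the wrist view at about (324,248) full-scale; measure the case centre from it.

```bash
python3 - <<'E'
from h import *
np.set_printoptions(precision=4,suppress=True)
for n,roi,v in(('top',(135,218,180,272),55),('wrist',(285,195,365,305),110)):
    d=cam(n)
    for b in blobs(d['color'],(0,0,v),(180,255,255),roi,150)[:2]:print(n,cv2.boundingRect(b),cen(b),onz(d,cen(b),.005),[np.round(q,4) for q in rectz(d,b,.005)])
d=cam('top')
for b in blobs(d['color'],(0,0,55),(180,160,255),(430,195,465,250),150)[:1]:
    print('cass',cen(b),onz(d,cen(b),.022),[np.round(q,4) for q in rectz(d,b,.022)])
E
```

```text
top (146, 224, 26, 43) [159.0946 245.6101] [0.4811 0.31   0.005 ] [array([0.4818, 0.3097]), array([0.0423, 0.0895]), np.float64(83.0741)]
wrist (302, 205, 44, 87) [324.1345 247.1429] [0.4791 0.3118 0.005 ] [array([0.4812, 0.3114]), array([0.0409, 0.0891]), np.float64(83.6172)]
cass [448.2502 222.6724] [ 0.5313 -0.3108  0.022 ] [array([ 0.5319, -0.3113]), array([0.0769, 0.0327]), np.float64(2.7234)]
```

>>> apply_moves(
  commands=[
    [[0,0,0],-0.53],
    [[0,0,0],-0.53],
    [[-0.1,-0.6,0],0],
    [[-0.12,-1,0],0],
    [[-0.12,-1,0],0],
    [[-0.12,-1,0],0],
    [[-0.12,-1,0],0],
    [[-0.12,-1,0],0],
    [[-0.12,-1,0],0],
    [[-0.12,-1,0],0],
    [[-0.12,-1,0],0],
    [[-0.12,-1,0],0],
  ],
)

```text
t: 28.3
tcp_pos: [0.4683, 0.0777, 0.2509]
eef_rot: [-0.067, 3.141, -0.0]
ft_force: [0.4, -0.1, 0.6]
opening: 0.651
grip_force: 0.0
```

>>> apply_moves(
  commands=[
    [[-0.12,-1,0],0],
    [[-0.12,-1,0],0],
    [[-0.12,-1,0],0],
    [[-0.12,-1,0],0],
    [[-0.12,-1,0],0],
    [[-0.12,-1,0],0],
    [[-0.12,-1,0],0],
    [[-0.12,-1,0],0],
    [[-0.12,-1,0],0],
    [[-0.12,-1,0],0],
    [[-0.12,-1,0],0],
    [[-0.12,-1,0],0],
  ],
)

```text
t: 29.8
tcp_pos: [0.5174, -0.2204, 0.2507]
eef_rot: [0.067, -3.141, 0.0]
ft_force: [-0.1, 0.1, -0.2]
opening: 0.65
grip_force: 0.0
```

>>> apply_moves(
  commands=[
    [[-0.12,-1,0.5],0],
    [[-0.12,-1,1],0],
    [[-0.12,-0.9,1],0],
    [[0,-0.5,1],0],
    [[0,0,0.7],0],
    [[0,0,0],0],
    [[0,0,0],0],
  ],
)

```text
t: 30.68
tcp_pos: [0.5309, -0.3038, 0.1468]
eef_rot: [-0.07, 3.14, -0.001]
ft_force: [1.1, -0.0, 0.7]
opening: 0.651
grip_force: 0.0
```

```bash
cat > cs.py <<'E'
from h import *
np.set_printoptions(precision=4,suppress=True)
o=get_obs(); print(o['t'],o['tcp_pos'],o['eef_rot'])
w=cam('wrist'); cv2.imwrite('pics/cs.png',w['color'])
for b in blobs(w['color'],(0,0,75),(180,150,255),(240,180,400,360),300)[:3]:print(cv2.boundingRect(b),cen(b),onz(w,cen(b),.022),[np.round(q,4) for q in rectz(w,b,.022)])
E
python3 cs.py
```

```text
30.675 [ 0.5309 -0.3038  0.1468] [-0.0702  3.1397 -0.0015]
(248, 305, 152, 55) [328.1336 336.1787] [ 0.6103 -0.2962  0.022 ] [array([ 0.6075, -0.2997]), array([0.0443, 0.1125]), np.float64(2.5956)]
(290, 180, 50, 104) [314.4918 230.2455] [ 0.5303 -0.3093  0.022 ] [array([ 0.5326, -0.3093]), array([0.0725, 0.0323]), np.float64(2.0958)]
```

View pics/cs.png

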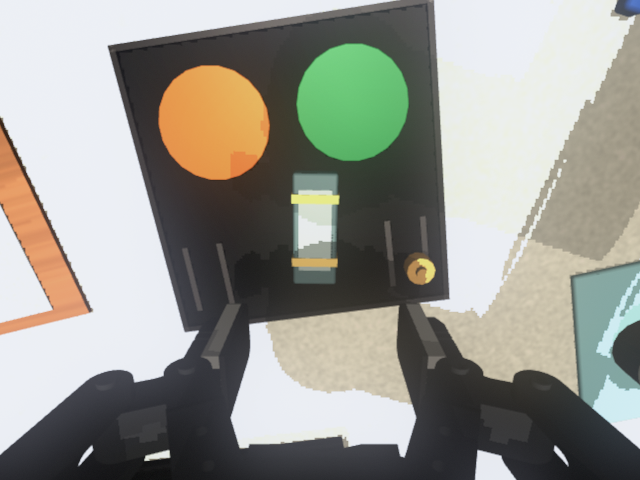

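Wrist view: cassette centre is at (315,229), square with the fingers; the brass knob at (420,270) is clear. Descend and grip.

>>> apply_moves(
  commands=[
    [[0,-0.25,0.8],0],
    [[0,0,1],0],
    [[0,0,1],0],
    [[0,0,1],0],
    [[0,0,0.8],0],
    [[0,0,0.5],0],
    [[0,0,0.3],0],
    [[0,0,0.05],0],
    [[0,0,0],0],
  ],
)

```text
t: 31.85
tcp_pos: [0.5314, -0.3096, 0.0102]
eef_rot: [-0.072, 3.14, -0.001]
ft_force: [-0.4, -0.2, -0.5]
opening: 0.648
grip_force: 0.0
```

>>> apply_moves(
  commands=[
    [[0,0,0],0],
    [[0,0,0],0],
    [[0,0,0],0],
    [[0,0,0],0],
    [[0,0,0],0],
  ],
  fingers=1,
)

```text
t: 32.48
tcp_pos: [0.5315, -0.3097, 0.0104]
eef_rot: [-0.072, 3.139, -0.001]
ft_force: [-0.3, 0.4, 5.2]
opening: 0.33
grip_force: 60.4
```

>>> apply_moves(
  commands=[
    [[0,0,-0.4],0],
    [[0,0,-0.8],0],
    [[0,0,-1],0],
    [[0,0,-1],0],
    [[0,0,-1],0],
    [[0,0,-1],0],
    [[0,0,-1],0],
    [[0,0.4,-1],0],
    [[0,0.7,-0.4],0],
    [[0.04,1,0],0],
    [[0.04,1,0],0],
    [[0.04,1,0],0],
  ],
)

```text
t: 33.98
tcp_pos: [0.5226, -0.2054, 0.1987]
eef_rot: [0.072, -3.139, -0.001]
ft_force: [0.7, 1.3, -0.9]
opening: 0.334
grip_force: 59.8
```

>>> apply_moves(
  commands=[
    [[0.04,1,0],0],
    [[0.04,1,0],0],
    [[0.04,1,0],0],
    [[0.04,1,0],0],
    [[0.04,1,0],0],
    [[0.04,1,0],0],
    [[0.04,1,0],0],
    [[0.04,1,0],0],
    [[0.04,1,0],0],
    [[0.04,1,0],0],
    [[0.04,1,0],0],
    [[0.04,1,0],0],
  ],
)

```text
t: 35.48
tcp_pos: [0.4965, 0.0932, 0.1988]
eef_rot: [0.072, -3.139, -0.0]
ft_force: [0.2, -0.6, -0.4]
opening: 0.327
grip_force: 59.8
```

>>> apply_moves(
  commands=[
    [[0.04,1,0],0],
    [[0.04,1,0],0],
    [[0.04,1,0],0],
    [[0.04,1,0],0],
    [[0.04,1,0],0],
    [[0.04,1,0],0],
    [[0.04,0.9,0],0],
    [[0,0.6,0],0],
    [[0,0,0],0.5],
    [[0,0,0],0.46],
    [[0,0,0],0],
  ],
)

```text
t: 36.85
tcp_pos: [0.4821, 0.279, 0.1994]
eef_rot: [-0.191, -3.135, 0.0]
ft_force: [0.0, 0.2, -0.1]
opening: 0.333
grip_force: 59.7
```

```bash
python3 w.py w5; sed -n 1,3p /dev/null
```

```text
36.85 [0.4821 0.279  0.1994] [-0.1906 -3.1355  0.0005]
cam [0.4057 0.2884 0.3427]
```

View pics/w5.png

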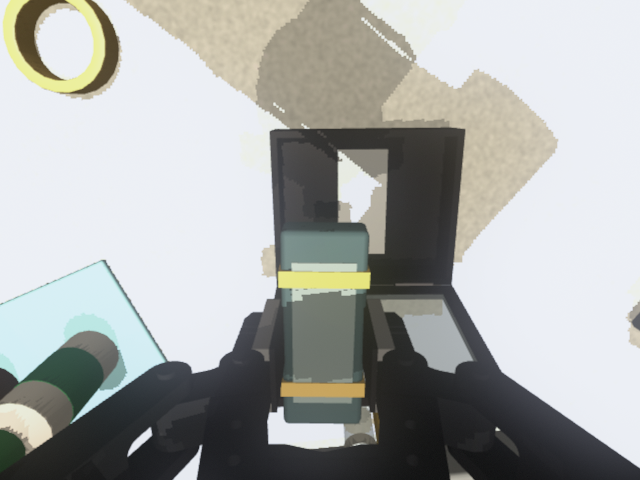

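Cassette is held square at (322,325). Move over the centre and lower it into the case.

>>> apply_moves(
  commands=[
    [[0.17,0.6,0],0],
    [[0,0.61,0],0],
    [[0,0,0.7],0],
    [[0,0,1],0],
    [[0,0,1],0],
    [[0,0,1],0],
    [[0,0,1],0],
    [[0,0,1],0],
    [[0,0,0],0],
  ],
)

```text
t: 38.02
tcp_pos: [0.4806, 0.3093, 0.055]
eef_rot: [-0.19, -3.133, 0.005]
ft_force: [-0.5, -0.1, -0.3]
opening: 0.33
grip_force: 59.8
```

>>> apply_moves(
  commands=[
    [[0,0,0.6],0],
    [[0,0,0.6],0],
    [[0,0,0.35],0],
    [[0,0,0.2],0],
    [[0,0,0.1],0],
    [[0,0,0.05],0],
    [[0,0,0],0],
  ],
)

```text
t: 38.9
tcp_pos: [0.4818, 0.3096, 0.0098]
eef_rot: [0.192, 3.135, 0.0]
ft_force: [-0.0, 0.3, -2.0]
opening: 0.328
grip_force: 59.8
```

>>> apply_moves(
  commands=[
    [[0,0,0],0],
    [[0,0,0],0],
    [[0,0,0],0],
  ],
  fingers=-0.3,
)

```text
t: 39.28
tcp_pos: [0.4817, 0.3096, 0.0097]
eef_rot: [0.192, 3.136, 0.0]
ft_force: [-0.3, -0.4, 0.0]
opening: 0.648
grip_force: 0.0
```

>>> apply_moves(
  commands=[
    [[0,0,-0.6],0],
    [[0,0,-1],0],
    [[0,0,-1],0],
    [[0,0,-1],0],
    [[0,0,-1],0],
    [[0,0,-1],0],
    [[0,0,-1],0],
    [[0,0,-1],0],
    [[0,0,-1],0],
    [[0,0,-1],0],
    [[0,0,0],0],
  ],
)

```text
t: 40.65
tcp_pos: [0.4826, 0.31, 0.2531]
eef_rot: [0.191, 3.131, 0.006]
ft_force: [-1.2, -0.2, 0.1]
opening: 0.651
grip_force: 0.0
```

```bash
python3 - <<'E'
from h import *
np.set_printoptions(precision=4,suppress=True)
o=get_obs(); print(o['t'],o['tcp_pos'],o['eef_rot'])
t=cam('top');w=cam('wrist')
cv2.imwrite('pics/in.png',np.hstack([cv2.resize(t['color'][180:330,80:280],(400,300)),cv2.resize(w['color'],(400,300))]))
w2=w['color']
for b in blobs(w2,(20,100,50),(38,255,255),(250,150,400,400),20)+blobs(w2,(10,100,50),(19,255,255),(250,150,400,400),20): print(cen(b),cv2.boundingRect(b),onz(w,cen(b),.019))
E
```

```text
40.65 [0.4826 0.31   0.2531] [0.1913 3.1314 0.0063]
[327.0825 393.1508] (318, 387, 19, 13) [0.6929 0.2892 0.019 ]
```

View pics/in.png

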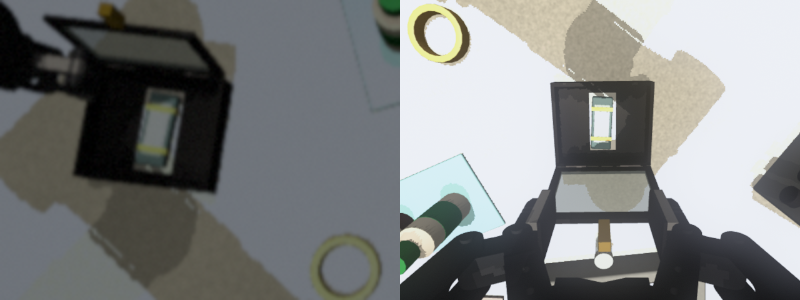

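The cassette lies on the mark, bands up, aligned with the case. Now regrip the tab (top at wrist (327,393)) and swing the lid shut.

>>> apply_moves(
  commands=[
    [[-0.8,0,0],0],
    [[-1,0,0],0],
    [[-1,0,0],0],
    [[-1,0,0],0],
    [[0,0,0.6],0],
    [[0,0,1],0],
    [[0,0,1],0],
    [[0,0,0.7],0],
    [[0,0,0.4],0],
    [[0,0,0],0],
  ],
)

```text
t: 42.0
tcp_pos: [0.5751, 0.2977, 0.1561]
eef_rot: [-0.191, -3.134, 0.002]
ft_force: [0.0, -0.5, 1.1]
opening: 0.65
grip_force: 0.0
```

>>> apply_moves(
  commands=[
    [[0,0,0],0],
    [[0,0,0],0],
    [[0,0,0],0],
    [[0,0,0],0],
  ],
  fingers=1,
)

```text
t: 42.5
tcp_pos: [0.5767, 0.3004, 0.1581]
eef_rot: [0.19, 3.133, 0.008]
ft_force: [0.8, 6.2, 0.4]
opening: 0.119
grip_force: 58.4
```

>>> apply_moves(
  commands=[
    [[0.47,0,-0.08],0],
    [[0.47,0,-0.08],0],
    [[0.48,0,0],0],
    [[0.48,0,0.01],0],
    [[0.47,0,0.08],0],
    [[0.47,0,0.08],0],
    [[0.45,0,0.16],0],
    [[0.45,0,0.16],0],
    [[0.42,0,0.23],0],
    [[0.41,0,0.23],0],
    [[0,0,0],0],
  ],
)

```text
t: 43.88
tcp_pos: [0.463, 0.3134, 0.1403]
eef_rot: [0.189, 3.132, 0.007]
ft_force: [-5.3, 1.9, 11.9]
opening: 0.121
grip_force: 77.1
```

>>> apply_moves(
  commands=[
    [[0.37,0,0.3],0],
    [[0.37,0,0.3],0],
    [[0.32,0,0.36],0],
    [[0.31,0,0.36],0],
    [[0.25,0,0.41],0],
    [[0.25,0,0.41],0],
    [[0.18,0,0.44],0],
    [[0.17,0,0.45],0],
    [[0,0,0],0],
  ],
)

```text
t: 45.0
tcp_pos: [0.4062, 0.3198, 0.0621]
eef_rot: [-0.19, -3.135, -0.003]
ft_force: [-8.4, 2.6, 7.2]
opening: 0.121
grip_force: 80.7
```

>>> apply_moves(
  commands=[
    [[0.1,0,0.47],0],
    [[0.1,0,0.47],0],
    [[0.03,0,0.2],0],
    [[0.01,0,0.15],0],
    [[0,0,0],0],
  ],
)

```text
t: 45.62
tcp_pos: [0.4004, 0.3204, 0.0297]
eef_rot: [-0.191, -3.135, -0.003]
ft_force: [-7.3, 3.1, 4.0]
opening: 0.119
grip_force: 80.7
```

>>> apply_moves(
  commands=[
    [[0,0,0.1],0],
    [[0,0,0.1],0],
    [[0,0,0],0],
  ],
)

```text
t: 46.0
tcp_pos: [0.4002, 0.3205, 0.0262]
eef_rot: [-0.19, -3.135, -0.003]
ft_force: [-13.2, 1.3, 16.3]
opening: 0.124
grip_force: 82.4
```

>>> apply_moves(
  commands=[
    [[0,0,0],0],
    [[0,0,0],0],
    [[0,0,0],0],
  ],
  fingers=-0.3,
)

```text
t: 46.38
tcp_pos: [0.4016, 0.3192, 0.0241]
eef_rot: [-0.192, -3.136, 0.0]
ft_force: [0.3, 0.4, 0.2]
opening: 0.645
grip_force: 0.0
```

>>> apply_moves(
  commands=[
    [[0,0,-0.6],0],
    [[0,0,-1],0],
    [[0,0,-1],0],
    [[0,0,0],0],
    [[0,0,0],0],
    [[0,0,0],0],
  ],
)

```text
t: 47.12
tcp_pos: [0.4012, 0.3189, 0.0887]
eef_rot: [-0.192, -3.135, 0.002]
ft_force: [0.3, 0.2, 0.4]
opening: 0.652
grip_force: 0.0
```

>>> apply_moves(
  commands=[
    [[0,0,0],0],
    [[0,0,0],0],
    [[0,0,0],0],
    [[0,0,0],0],
  ],
  fingers=1,
)

```text
t: 47.62
tcp_pos: [0.4015, 0.3193, 0.0892]
eef_rot: [-0.192, -3.136, 0.0]
ft_force: [-0.7, -0.5, -0.3]
opening: 0.0
grip_force: 0.0
```

>>> apply_moves(
  commands=[
    [[0,0,0.7],0],
    [[0,0,0.5],0],
    [[0,0,0.3],0],
    [[0,0,0.1],0],
    [[0,0,0.1],0],
    [[0,0,0],0],
  ],
)

```text
t: 48.38
tcp_pos: [0.4016, 0.3194, 0.0483]
eef_rot: [0.191, 3.135, 0.001]
ft_force: [-5.4, -2.8, 10.8]
opening: 0.002
grip_force: 5.1
```

The lid is shut: the tab top stops at z 0.048, as it should when shut. Back for the amber bottle.

>>> apply_moves(
  commands=[
    [[0,0,-0.6],0],
    [[0,0,-1],0],
    [[0,0,-1],0],
    [[0,0,-1],0],
    [[0,0,-1],0],
    [[0,0,-1],-0.35],
    [[0,0,-1],-0.35],
    [[0,0,-1],0],
    [[0,0,-0.5],0],
    [[-0.5,-0.8,0],0],
    [[-0.6,-1,0],0],
    [[-0.6,-1,0],0],
  ],
  fingers=-1,
)

```text
t: 49.88
tcp_pos: [0.4442, 0.2486, 0.2493]
eef_rot: [0.001, -3.141, 0.0]
ft_force: [0.6, 0.4, -0.1]
opening: 0.999
grip_force: 0.0
```

>>> apply_moves(
  commands=[
    [[-0.6,-1,0],0],
    [[-0.6,-1,0],0],
    [[-0.6,-1,0],0],
    [[-0.6,-1,0],0],
    [[-0.6,-1,0],0],
    [[-0.6,-1,0],0],
    [[-0.6,-1,0],0],
    [[-0.6,-1,0],0],
    [[-0.6,-1,0],0],
    [[-0.6,-1,0],0],
    [[-0.5,-1,0],0],
    [[-0.3,-0.6,0],0],
  ],
)

```text
t: 51.38
tcp_pos: [0.6143, -0.0417, 0.2489]
eef_rot: [-0.001, -3.141, -0.0]
ft_force: [0.4, 0.6, -0.6]
opening: 0.998
grip_force: 0.0
```

```bash
python3 - <<'E'
from h import *
o=get_obs(); print(o['t'],o['tcp_pos'],o['eef_rot'],o['opening'])
a=cam('top')['color'];b=cam('scene')['color'];t=cam('top')
cv2.imwrite('pics/shut.png',np.hstack([cv2.resize(a[195:300,100:205],(400,400)),cv2.resize(b[130:210,335:425],(400,400))]))
E
```

```text
51.375 [ 0.61429084 -0.04168929  0.24887037] [-1.43796426e-03 -3.14078523e+00 -2.08437555e-06] 0.9983739905553107
```

View pics/shut.png

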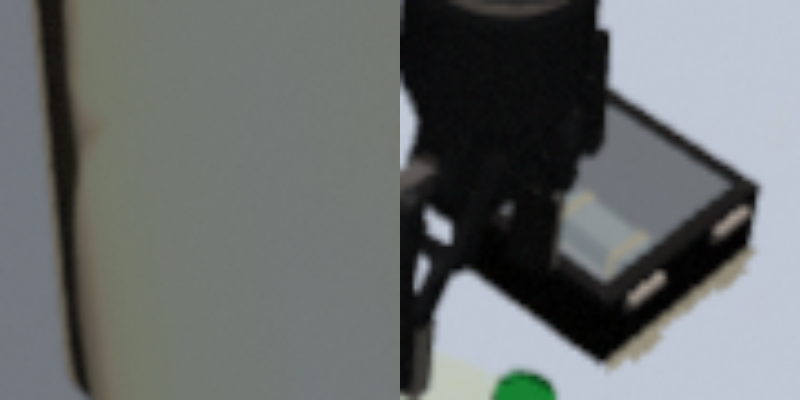

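Scene crop: the lid lies flush, with the cassette's bands visible through it. Grip amber again.

>>> apply_moves(
  commands=[
    [[-0.1,-0.42,0.6],0],
    [[0,0,1],0],
    [[0,0,1],0],
    [[0,0,1],0],
    [[0,0,0.8],0],
    [[0,0,0.5],0],
    [[0,0,0.15],0],
    [[0,0,0],0],
  ],
)

```text
t: 52.52
tcp_pos: [0.6167, -0.0511, 0.1233]
eef_rot: [-0.001, 3.141, -0.0]
ft_force: [0.3, 0.0, -0.1]
opening: 1.001
grip_force: 0.0
```

>>> apply_moves(
  commands=[
    [[0,0,0],0],
    [[0,0,0],0],
    [[0,0,0],0],
    [[0,0,0],0],
    [[0,0,0],0],
  ],
  fingers=1,
)

```text
t: 53.15
tcp_pos: [0.6169, -0.0513, 0.1236]
eef_rot: [-0.0, 3.14, -0.0]
ft_force: [0.1, -1.8, 2.8]
opening: 0.343
grip_force: 59.5
```

```bash
python3 - <<'E'
from h import *
np.set_printoptions(precision=4,suppress=True)
for n,g,o in(('top',(400,200,530,300),)*1+((400,200,530,300),),('scene',(140,280,260,380),(140,280,260,380))):
    d=cam(n)
    for nm,lo,hi,r in(('green',(50,90,30),(85,255,255),g),('orange',(3,110,35),(18,255,255),o)):
        b=blobs(d['color'],lo,hi,r,100)[0]; p=np.float32([onz(d,q,.012)[:2] for q in b.reshape(-1,2)]); print(n,nm,cen(b).round(1),cv2.contourArea(b),onz(d,cen(b),.012),cv2.minEnclosingCircle(p))
E
```

```text
top green [438.9 261.1] 932.0 [ 0.4496 -0.2904  0.012 ] ((0.4498138129711151, -0.2903952896595001), 0.03802592679858208)
top orange [479.8 253.7] 933.5 [ 0.4658 -0.3789  0.012 ] ((0.4663393199443817, -0.3782017230987549), 0.03848227858543396)
scene green [207.6 309.5] 792.0 [ 0.4505 -0.2908  0.012 ] ((0.4498986601829529, -0.2902439534664154), 0.0382365956902504)
scene orange [180.5 341.7] 932.0 [ 0.4671 -0.3793  0.012 ] ((0.46600639820098877, -0.37933436036109924), 0.03859087824821472)
```

>>> apply_moves(
  commands=[
    [[0,0,-0.5],0],
    [[0,0,-0.9],0],
    [[0,0,-0.9],0],
    [[0,0,-0.9],0],
    [[0.2,-0.5,0],0],
    [[0.4,-0.9,0],0],
    [[0.5,-1,0],0],
    [[0.5,-1,0],0],
    [[0.5,-1,0],0],
    [[0.5,-1,0],0],
    [[0.5,-1,0],0],
    [[0.5,-1,0],0],
  ],
)

```text
t: 54.75
tcp_pos: [0.5242, -0.2379, 0.2017]
eef_rot: [-0.002, -3.139, -0.001]
ft_force: [0.0, -0.1, -2.3]
opening: 0.34
grip_force: 59.4
```

>>> apply_moves(
  commands=[
    [[0.5,-1,0],0],
    [[0.5,-1,0],0],
    [[0.5,-1,0],0],
    [[0.5,-1,0],0],
    [[0.4,-1,0],0],
    [[0.1,-0.7,0],0],
    [[0,0,0],0],
    [[0,0,0],0],
  ],
)

```text
t: 55.75
tcp_pos: [0.4639, -0.3784, 0.2025]
eef_rot: [0.0, -3.141, -0.001]
ft_force: [1.3, -0.0, -0.7]
opening: 0.34
grip_force: 59.4
```

>>> apply_moves(
  commands=[
    [[-0.05,0,0.5],0],
    [[0,0,0.9],0],
    [[0,0,0.7],0],
    [[0,0,0.4],0],
    [[0,0,0.2],0],
    [[0,0,0.15],0],
    [[0,0,0.08],0],
    [[0,0,0],0],
  ],
)

```text
t: 56.75
tcp_pos: [0.4654, -0.3787, 0.13]
eef_rot: [-0.0, 3.141, -0.0]
ft_force: [-0.0, 0.1, -1.1]
opening: 0.341
grip_force: 59.5
```

```bash
python3 -c "
from rig import get_obs
o=get_obs();print(o['t'],o['tcp_pos'],o['grip_force'],o['ft_force'])"
```

```text
56.75 [ 0.46538988 -0.37872316  0.13000924] 59.460636377334595 [-0.03001599  0.13955681 -1.12323712]
```

Close to contact; a hair further, then release, rise, and go to the white bottle.

>>> apply_moves(
  commands=[
    [[0,0,0.05],0],
    [[0,0,0.04],0],
    [[0,0,0],0],
  ],
)

```text
t: 57.12
tcp_pos: [0.4659, -0.3792, 0.1295]
eef_rot: [-0.001, 3.139, -0.003]
ft_force: [-1.2, 1.0, 6.9]
opening: 0.344
grip_force: 60.5
```

>>> apply_moves(
  commands=[
    [[0,0,0],0],
    [[0,0,0],0],
    [[0,0,0],0],
    [[0,0,0],0],
    [[0,0,0],0],
  ],
  fingers=-1,
)

```text
t: 57.75
tcp_pos: [0.4653, -0.3787, 0.1274]
eef_rot: [0.0, -3.142, -0.0]
ft_force: [-0.1, 0.8, 0.4]
opening: 0.997
grip_force: 0.0
```

>>> apply_moves(
  commands=[
    [[0,0,-0.6],0],
    [[0,0,-1],0],
    [[0,0,-1],0],
    [[0,0,-1],0],
    [[-0.2,0.8,-0.4],0],
    [[-0.3,1,0],0],
    [[-0.3,1,0],0],
    [[-0.3,1,0],0],
    [[-0.3,1,0],0],
    [[-0.3,1,0],0],
    [[-0.3,1,0],0],
    [[-0.3,1,0],0],
  ],
)

```text
t: 59.25
tcp_pos: [0.5228, -0.1818, 0.2277]
eef_rot: [0.001, -3.142, -0.0]
ft_force: [0.0, 1.1, -0.3]
opening: 0.997
grip_force: 0.0
```

>>> apply_moves(
  commands=[
    [[-0.3,1,0],0],
    [[-0.3,1,0],0],
    [[-0.3,1,0],0],
    [[-0.3,1,0],0],
    [[-0.3,1,0],0],
    [[-0.3,1,0],0],
    [[-0.3,1,0],0],
    [[-0.3,1,0],0],
    [[-0.3,1,0],0],
    [[0,0.4,0],0],
    [[0,0,0],0],
  ],
)

```text
t: 60.62
tcp_pos: [0.5898, 0.0521, 0.2276]
eef_rot: [0.002, -3.141, 0.0]
ft_force: [0.4, 0.3, 0.7]
opening: 0.999
grip_force: 0.0
```

>>> apply_moves(
  commands=[
    [[-0.05,-0.06,0.6],0],
    [[0,0,1],0],
    [[0,0,1],0],
    [[0,0,0.8],0],
    [[0,0,0.6],0],
    [[0,0,0.25],0],
    [[0,0,0],0],
  ],
)

```text
t: 61.5
tcp_pos: [0.5915, 0.0496, 0.1212]
eef_rot: [-0.0, -3.141, 0.0]
ft_force: [0.6, 0.0, 0.5]
opening: 0.999
grip_force: 0.0
```

>>> apply_moves(
  commands=[
    [[0,0,0],0],
    [[0,0,0],0],
    [[0,0,0],0],
    [[0,0,0],0],
    [[0,0,0],0],
  ],
  fingers=1,
)

```text
t: 62.12
tcp_pos: [0.592, 0.05, 0.1219]
eef_rot: [-0.0, 3.14, 0.0]
ft_force: [0.9, 0.4, 3.9]
opening: 0.344
grip_force: 59.4
```

>>> apply_moves(
  commands=[
    [[0,0,-0.5],0],
    [[0,0,-0.9],0],
    [[0,0,-0.9],0],
    [[0,0,-0.9],0],
    [[0.2,-0.5,0],0],
    [[0.4,-0.9,0],0],
    [[0.4,-1,0],0],
    [[0.4,-1,0],0],
    [[0.4,-1,0],0],
    [[0.4,-1,0],0],
    [[0.4,-1,0],0],
    [[0.4,-1,0],0],
  ],
)

```text
t: 63.62
tcp_pos: [0.5142, -0.137, 0.2001]
eef_rot: [-0.001, -3.139, -0.0]
ft_force: [0.4, -0.5, -1.9]
opening: 0.344
grip_force: 59.3
```

>>> apply_moves(
  commands=[
    [[0.5,-1,0],0],
    [[0.5,-1,0],0],
    [[0.5,-1,0],0],
    [[0.4,-1,0],0],
    [[0.4,-1,0],0],
    [[0.4,-0.8,0],0],
    [[0,-0.4,0],0],
    [[0,0,0],0],
    [[0,0,0],0],
  ],
)

```text
t: 64.75
tcp_pos: [0.4489, -0.2898, 0.2009]
eef_rot: [0.0, -3.141, -0.001]
ft_force: [0.6, -0.1, -1.4]
opening: 0.342
grip_force: 59.4
```

>>> apply_moves(
  commands=[
    [[-0.03,0,0.5],0],
    [[0,0,0.9],0],
    [[0,0,0.7],0],
    [[0,0,0.4],0],
    [[0,0,0.2],0],
    [[0,0,0.15],0],
    [[0,0,0.07],0],
    [[0,0,0.04],0],
    [[0,0,0.03],0],
    [[0,0,0],0],
  ],
)

```text
t: 66.0
tcp_pos: [0.4504, -0.2903, 0.1279]
eef_rot: [-0.001, 3.14, -0.001]
ft_force: [-1.2, 1.1, 5.5]
opening: 0.343
grip_force: 60.1
```

Contact felt (about 7 N above the held weight). Release, withdraw and check.

>>> apply_moves(
  commands=[
    [[0,0,0],0],
    [[0,0,0],0],
    [[0,0,0],0],
    [[0,0,0],0],
    [[0,0,0],0],
  ],
  fingers=-1,
)

```text
t: 66.62
tcp_pos: [0.4498, -0.2901, 0.1265]
eef_rot: [0.0, -3.141, -0.0]
ft_force: [0.4, 0.1, -0.9]
opening: 1.0
grip_force: 0.0
```

>>> apply_moves(
  commands=[
    [[0,0,-0.6],0],
    [[0,0,-1],0],
    [[0,0,-1],0],
    [[0,0,-1],0],
    [[0,0,-1],0],
    [[0,1,0],0],
    [[0,1,0],0],
    [[0,1,0],0],
    [[0,1,0],0],
    [[0,1,0],0],
    [[0,0,0],0],
    [[0,0,0],0],
  ],
)

```text
t: 68.12
tcp_pos: [0.45, -0.1655, 0.2423]
eef_rot: [-0.001, 3.141, -0.001]
ft_force: [0.2, -1.0, 0.2]
opening: 0.999
grip_force: 0.0
```

```bash
python3 - <<'E'
from h import *
np.set_printoptions(precision=4,suppress=True)
o=get_obs(); print(o['t'],o['tcp_pos'],o['ft_force'])
t=cam('top');s=cam('scene')
cv2.imwrite('pics/end.png',np.hstack([cv2.resize(t['color'][170:310,90:230],(400,400)),cv2.resize(s['color'][140:400,140:420],(400,400))]))
for n,d,roi in(('top',t,(400,200,530,300)),('scene',s,(140,250,260,380))):
  for nm,lo,hi in(('green',(50,110,40),(85,255,255)),('orange',(3,130,45),(16,255,255))):
    for b in blobs(d['color'],lo,hi,roi,60)[:4]: print(n,nm,cen(b).round(1),cv2.contourArea(b),'cap?',onz(d,cen(b),.139+.0065*(d is t))[:2])
E
```

```text
68.125 [ 0.45   -0.1655  0.2423] [ 0.1806 -1.0087  0.167 ]
top green [435.1 270.2] 237.5 cap? [ 0.418  -0.2436]
top green [462.2 255.2] 77.0 cap? [ 0.4457 -0.2946]
top orange [478.4 264.7] 186.5 cap? [ 0.4283 -0.3235]
top orange [509.9 245.1] 161.0 cap? [ 0.465  -0.3838]
scene green [206.6 308.8] 500.5 cap? [ 0.5267 -0.3448]
scene green [199.7 269.6] 224.5 cap? [ 0.4488 -0.2899]
scene orange [170.5 309.2] 530.5 cap? [ 0.4778 -0.3873]
scene orange [183.  345.9] 380.5 cap? [ 0.5529 -0.4237]
```

View pics/end.png

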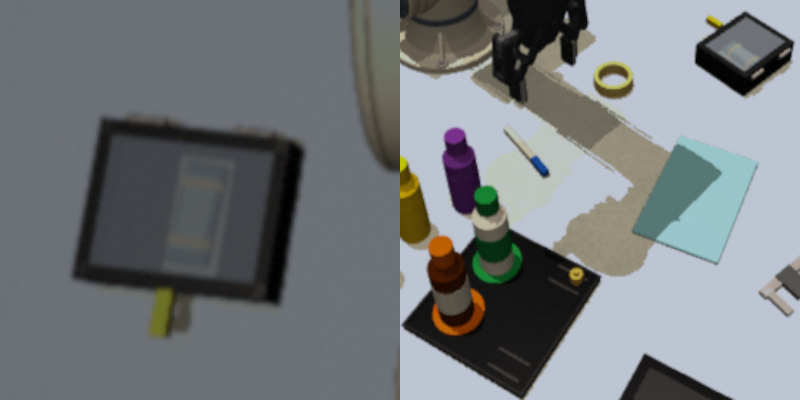

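End view: cassette on the mark under the shut lid, both bottles upright on their own coasters. One last check of the tab height, then hand in.

```bash
python3 - <<'E'
from h import *
t=cam('top');s=cam('scene')
a=blobs(t['color'],(20,100,50),(38,255,255),(130,255,165,300))[0];b=blobs(s['color'],(20,100,50),(38,255,255),(340,135,380,170))[0]
z=tri(t,cen(a),s,cen(b)); print(z)
if z[2]<.053: print(arm.close_job())
E
```

```text
[0.40660919 0.31721651 0.04602225]
the job is handed in; nothing more can be done
None
```

The job is done and handed in at about 68 s: the cassette is centred in the shut case and each bottle stands upright on its own coaster; the judging result was not shown to me.

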